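# Clip a copper tube into the leak-test box

### The job

Fold the clear two-panel cover of the leak-test box right back along its track until both panels stand collapsed at the box's hinged end; it yields to a push at its fold hinge. Then take the longer of the two copper tubes from its wooden rest and press it down past the two sprung jaws, centred and level, until it sits fully home in the fork clip with both jaws sprung shut above it. Leave the cover folded back and the shorter tube lying in its own rest.

Things in the scene. Friction and masses are not known exactly. Their poses are not given: they have to be found in the camera images.
- test_box: fixed galvanised box, 230 mm along its x, 320 mm along its y, z up; origin at the centre of its underside. Side walls (x = +-112 mm) and +y end wall are 92 mm high, the -y end wall 50 mm. A clear two-panel cover is hinged at its +y end; a fork clip is inside near its -y end
- cover (a joint): rise of the cover's inner panel above level, rad; starts at 0.62 to 0.82, stops at 0 (flat) and 1.45 (folded back); above 1.2 the clip is clear. Two panels of 140 mm, 214 mm wide, 4 mm thick, stand like a tent; the inner is hinged at box y 150, z 96 mm, the outer slopes from the fold to the track at z 96 mm, its edge at y = 150 - 280 cos(angle) mm. Stays where left
- cover_fold (a point): middle of the cover's fold hinge, on the axis of a round rubber-covered grip tube, 24 mm diameter, 200 mm long, along box x; at box y = 150 - 140 cos(angle), z = 96 + 140 sin(angle) mm, moving with the cover. Push this tube on its -y side towards +y with 2 to 5 N, level with its axis, following the arc up; a finger bearing down on the outer panel shuts the cover
- clip_seat (a point): middle of the seated tube's axis: box x 0, y -60, z 40 mm; axes as the box's. Tube lies along x in two forks at x = +-55 mm, 12 mm wide, 26 mm between tines, bottom 11 mm below. Tines at -y end 31 mm above, with flared lips to 46 mm; at +y 1 mm above, with jaw posts behind (y 31 to 41 mm) to 51 mm. Between the forks (|x| < 48 mm) fingers have room down to 30 mm below
- jaw_near (a joint): sprung jaw at the fork at box x = -55 mm, rad: 0 shut (rest), grows to 0.6 as its tip swings down and to +y. Steel arm of 43 mm hinged 35 mm to +y of and 45 mm above clip_seat, sloping down to a tip 2 mm to +y and 17 mm above. A tube pushed down swings it to about 0.3, passes, and it springs back above the tube; both jaws together take about 8 to 16 N
- jaw_far (a joint): the same jaw at the fork at box x = +55 mm
- long_tube: plain copper tube, 22 mm diameter, 180 mm long, about 0.1 to 0.2 kg; origin at its middle on its axis, x along the tube. It starts lying in rest_a, its axis 41 mm above the table
- short_tube: plain copper tube, 22 mm diameter, 110 mm long, origin and axes alike, lying in rest_b; to be left there
- rest_a: fixed wooden rest, base 140 mm (its x) by 60 mm, 12 mm thick, origin at the centre of its underside; notched saddles at x = +-42 mm, 12 mm wide, up to 42 mm high, carry a tube along its x; the middle is free for fingers
- rest_b: the other rest, the same
Things that resemble listed ones, but are neither listed nor needed, are in the scene too. What is shaped like the long_tube but yellow is not meant.

How it is judged (in metres and radians):
On the way, in this order (a step that is already met when the one before it is completed fails the run):
1. the cover is folded back (value of joint cover above 1.2 rad), for 0.2 s.
2. the long tube is seated in the fork clip with both jaws shut (x of long_tube in the frame of clip_seat between -0.025 and 0.025 m and y of long_tube in the frame of clip_seat between -0.005 and 0.005 m and z of long_tube in the frame of clip_seat between -0.006 and 0.005 m and angle between the x axis of long_tube and the x axis of test_box, either way round below 0.08 rad and value of joint each of jaw_near, jaw_far below 0.06 rad), for 0.2 s.
At the end, for the whole second after the job is handed in: long tube at rest in both forks: middle within 25 mm of clip_seat along box x, 5 mm across, 6 mm below to 5 mm above; axis within 0.08 rad of box x; both jaws under 0.06 rad; cover over 1.2 rad; short tube's middle within 60 mm of the origin of rest_b, its rest (all of step 2 and value of joint cover above 1.2 rad and linear speed of long_tube below 0.02 m/s and distance between short_tube and rest_b below 0.06 m); the robot touches nothing.
It fails at once if the short tube is taken or knocked out of its rest (distance of short_tube from where it was at the start of the episode above 0.03 m).
It also fails if it takes over 70 s, if anything falls off the work surface, if the arm or the gripper's body presses on something with over 40 N, if the wrist force passes 120 N, or if a joint passes its speed limit or range.

### The arm

A 6-joint arm with a two-finger parallel gripper is mounted at the origin on the work surface. World frame = base frame: x ahead of the robot, y to its left, z up, the work surface at z = 0. Lengths are in mm, angles in rad, forces in N, time in s.
With the tool pointing down it reaches from about 350 to 875 mm from the base axis. Payload 4.2 kg.
Tool frame: the origin (TCP) lies at the very end of the fingers, on their centre line; the grasp point (between the pads) lies 19 mm behind it (arm.grasp_offset is the distance from the TCP to the grasp point, in mm); z points along the fingers, y is the direction in which the jaws open and shut (so a half turn about z gives the same grasp; the last joint's range is limited). The gripper opens to 85 mm and grips with 20 to 120 N. Pads are 22 mm wide; open, the fingers measure 114 mm over their backs; the gripper's body (76 mm by 85 mm) begins 54 mm behind the grasp point. The pads swing forward as they close: fully open they stand 13 mm farther back than shut.
Start: joints at [-0.97, 0.385, 0.008, 0, -1.194, -0.259], TCP at [209.504, -588.818, 231.312] pointing down, gripper open.
Joint ranges: [-3.14, 3.14], [-1.21, 2.06], [-1.07, 1.41], [-3.16, 2.05], [-2.99, -0.16], [-3.1, 3.1]. Speed limits (rad/s): [2.79, 2.79, 3.14, 3.14, 3.14, 3.14].

### API

Orientations are given as a unit quaternion [x, y, z, w].
In Python, from bench import arm gives the robot as it stands.
- The arm moves only by the tool arm_command, never from a script. Its argument "commands" is one flat list of numbers, 4 for each row, row after row: the shift along the tool's x, y, z in m, then the turn about the tool's z in degrees. In form: [tx, ty, tz, roll, tx, ty, tz, roll, ...]. A call has exactly 5 rows; each row shifts and turns the pose as measured when the row begins, along the tool's axes as they then stand; what a row does not reach is not made up. A row lasts 1/10 s, in which the tool goes at most 50 mm and 8.59 degrees, less where a joint would pass 70% of its speed; a pose out of reach is approached as far as the arm can. A call with a gripper value outside its range is refused whole. "jaw" is the opening, from 0 (shut) to 1 (fully open), set as the call begins (left out, the last holds). The fingers move at their own pace and stop on an object; the grip force is fixed at half the most. Time passes only in rows, so rows that do not move let the fingers close, or fill a call up. It gives the time, the measured TCP pose, the force and the opening at its end, in the units of the state.
- arm.read_state(): the state, without advancing time (a new reading comes with each control period).
- arm.get_image(name): name is "scene" or "top"; returns the picture (480x640x3 uint8, red, green, blue); there is no depth.
- arm.camera_info(name): a dict with "camera_matrix" (3x3 intrinsics, pixels), "k1" (the pictures are not rectified: a ray, as slopes to the right and down, at radius r is drawn at 1 + k1 r^2 times it, then the intrinsics apply), "world_from_camera" (4x4, takes a point from camera to world coordinates). Camera axes: x right, y down, z forward; pixel columns grow to the right and rows downward; lengths in mm; the calibration is good to about 2 mm. A picture is of the moment at which its call begins. camera_info takes no time and is no camera call.
- arm.job_done(): hands the job in, once; it reports no verdict.
Trained networks look in the newest picture that a camera, given by its name, has taken for a name from the list of things; names that differ only in an ending like _2 or _b are one class to them, and where a whole thing is asked for, a point or a joint stands for the part that bears it (a point fixed in the world has none). Each returns a list of dicts, best first, with "confidence" (0 to 1); they miss things now and then, are a little off and sometimes report something else, mostly with a low value. They report only what shows in the picture. A call takes as long as a camera call. They do not tell look-alikes from the thing itself.
- arm.regions_of(camera, target): "mask" (480x640 bool, what is visible of it).
- arm.place_of(camera, target): "centre" ([x, y, z] in mm, in the coordinates of the camera as it stood for that picture, good to about 4 mm: a listed point, or the origin of a listed thing).
The state is a dict: "clock": time; "joints": joint angles; "joint_vel": joint speeds; "joint_efforts": joint torques, N m; "position": TCP position; "ee_rot": TCP orientation; "contact_force": force on the tool from outside, world axes, zero at the start; "wrist_torque": the same for the moment, N m; "gripper_width": finger opening in mm.
Only numpy, scipy, OpenCV 4.12 (cv2) and the standard library are available. Lean on these libraries where they do the work, as an engineer would, in place of code of your own. Each camera call takes 0.05 s, during which the arm holds its last target.

## Working session

There is one attempt and no reset: what is moved stays moved. The work goes in short steps, Python scripts to look and compute and a tool call to move; the robot and the scene stay as the last step left them, time stands still between calls to the robot, and variables do not carry over. Pictures are saved under pics/ and viewed, and the job is handed in when it is done.

Besides the shell and the picture viewer there is one more tool, called after "Emit:" as a command line: name --argument value ..., lists and objects as JSON in quotes. arm_command: Moves the arm, as the interface text tells. Its arguments: {"type":"object","properties":{"commands":{"type":"array"},"jaw":{"type":"number"}},"required":["commands"]}

```bash
mkdir -p pics; ls
python3 - <<'E'
from bench import arm
import cv2,numpy as np
for c in ("scene","top"):
    im=arm.get_image(c); cv2.imwrite(f"pics/{c}0.png",im[:,:,::-1])
    i=arm.camera_info(c); print(c,np.round(i["camera_matrix"],1).tolist(),i["k1"],np.round(i["world_from_camera"],3).tolist())
print(arm.read_state())
E
```

```text
pics
scene [[517.5, 0.0, 316.8], [0.0, 517.5, 242.5], [0.0, 0.0, 1.0]] -0.13198139216901197 [[-0.586, 0.587, -0.558, 1015.55], [0.81, 0.42, -0.409, 443.502], [-0.006, -0.692, -0.722, 825.46], [0.0, 0.0, 0.0, 1.0]]
top [[563.2, 0.0, 329.2], [0.0, 563.2, 242.1], [0.0, 0.0, 1.0]] 0.037129199405236506 [[-0.029, -0.981, 0.194, 160.355], [-0.999, 0.024, -0.026, 21.617], [0.021, -0.195, -0.981, 1399.831], [0.0, 0.0, 0.0, 1.0]]
{'clock': 0.1, 'joints': array([-9.70388322e-01,  3.85528730e-01,  6.75658924e-03, -4.10216325e-04,
       -1.19395916e+00, -2.58608664e-01]), 'joint_vel': array([ 0.00109807, -0.00174634,  0.0034995 ,  0.00147221,  0.00038709,
       -0.00104079]), 'joint_efforts': array([-2.25145341e-04, -3.93319380e+01,  1.88928241e+01,  4.19795349e+00,
       -2.61390458e-03,  2.54421337e-06]), 'position': array([ 209.33813857, -588.36225003,  230.30269172]), 'ee_rot': array([-1.69994341e-01,  9.85444545e-01,  9.58999552e-04, -2.29557604e-04]), 'contact_force': array([-0.07006148,  0.19309016, -0.16210454]), 'wrist_torque': array([-0.04810903,  0.02447698,  0.01186413]), 'gripper_width': 85.24379189718191}
```

View pics/scene0.png

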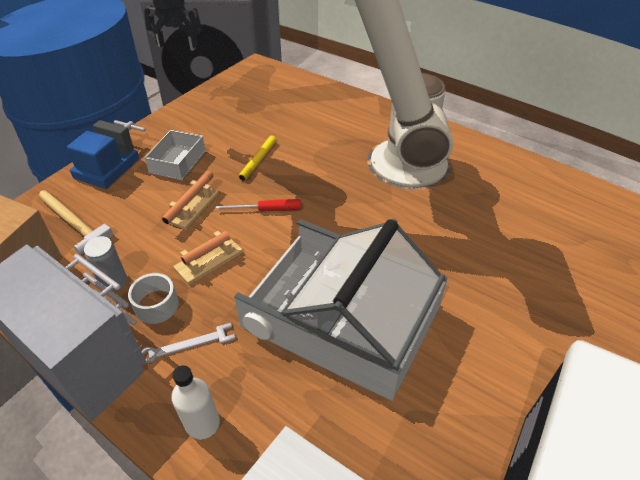

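View pics/top0.png

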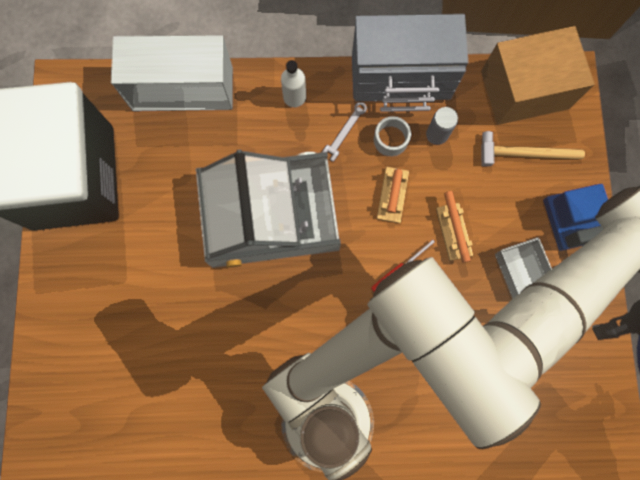

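```bash
cat > h.py <<'E'
from bench import arm
import cv2,numpy as np
from scipy.optimize import least_squares
from scipy.spatial.transform import Rotation as R
def cam(c):
    i=arm.camera_info(c); return np.array(i["camera_matrix"]),np.array([i["k1"],0,0,0,0.]),np.array(i["world_from_camera"])
def proj(c,P):
    K,d,T=cam(c); W=np.linalg.inv(T)
    return cv2.projectPoints(np.asarray(P,float).reshape(-1,3),cv2.Rodrigues(W[:3,:3])[0],W[:3,3],K,d)[0].reshape(-1,2)
def ray(c,uv):
    K,d,T=cam(c); u=cv2.undistortPoints(np.array(uv,float).reshape(-1,1,2),K,d).reshape(-1,2)
    return T[:3,3],(T[:3,:3]@np.c_[u,np.ones(len(u))].T).T
def atz(c,uv,z):
    o,D=ray(c,uv); return o+D*((z-o[2])/D[:,2])[:,None]
def w(c,p): T=cam(c)[2]; return T[:3,:3]@np.array(p)+T[:3,3]
def boxpt(q,p):
    p=np.asarray(p,float).reshape(-1,3); c,s=np.cos(q[2]),np.sin(q[2])
    return np.c_[q[0]+c*p[:,0]-s*p[:,1],q[1]+s*p[:,0]+c*p[:,1],p[:,2]]
E
python3 - <<'E'
from h import *
for c in ("scene","top"):
    for t in ("test_box","cover_fold","clip_seat","long_tube","rest_a"):
        for r in arm.place_of(c,t)[:4]: print(c,t,round(r["confidence"],2),np.round(w(c,r["centre"])),np.round(proj(c,w(c,r["centre"]))))
for c,n,(x,y,a,b) in (("top","tb",(180,130,180,150)),("scene","sb",(220,205,240,205))):
    im=cv2.imread(f"pics/{c}0.png")[y:y+b,x:x+a]; k=4 if c=="top" else 2.9
    k=min(800/a,600/b); print(n,k)
    cv2.imwrite(f"pics/{n}.png",cv2.resize(im,None,fx=k,fy=k,interpolation=cv2.INTER_CUBIC))
im=cv2.imread("pics/scene0.png")[120:290,140:310]; cv2.imwrite("pics/tubes.png",cv2.resize(im,None,fx=3.5,fy=3.5,interpolation=cv2.INTER_CUBIC))
im=cv2.imread("pics/top0.png")[155:275,365:485]; cv2.imwrite("pics/tubest.png",cv2.resize(im,None,fx=5,fy=5,interpolation=cv2.INTER_CUBIC))
E
```

```text
scene test_box 0.98 [511. 129.  -1.] [[340. 316.]]
scene test_box 0.21 [ 460. -336.   37.] [[188. 196.]]
scene cover_fold 0.85 [503. 172. 183.] [[367. 260.]]
scene clip_seat 0.87 [522.  74.  35.] [[314. 295.]]
scene long_tube 0.75 [ 224. -326.    9.] [[258. 157.]]
scene long_tube 0.65 [ 458. -336.   39.] [[188. 195.]]
scene rest_a 0.69 [ 553. -180.    2.] [[210. 259.]]
scene rest_a 0.57 [ 457. -335.   -2.] [[192. 208.]]
top test_box 0.67 [510. 137.  -4.] [[269. 216.]]
top cover_fold 0.65 [505. 176. 187.] [[244. 198.]]
top clip_seat 0.68 [520.  75.  36.] [[292. 208.]]
top long_tube 0.62 [ 458. -331.   43.] [[457. 227.]]
top rest_a 0.63 [ 461. -334.   -3.] [[453. 230.]]
tb 4.0
sb 2.926829268292683
```

View pics/tb.png

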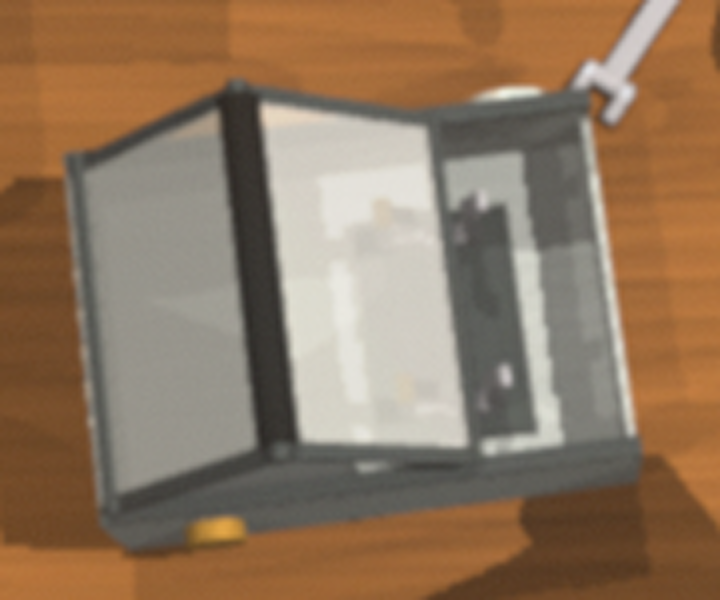

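View pics/sb.png

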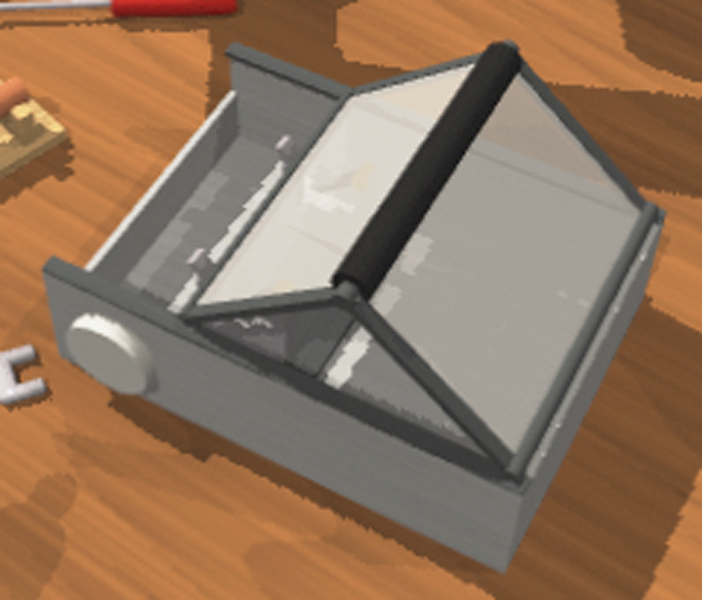

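View pics/tubes.png

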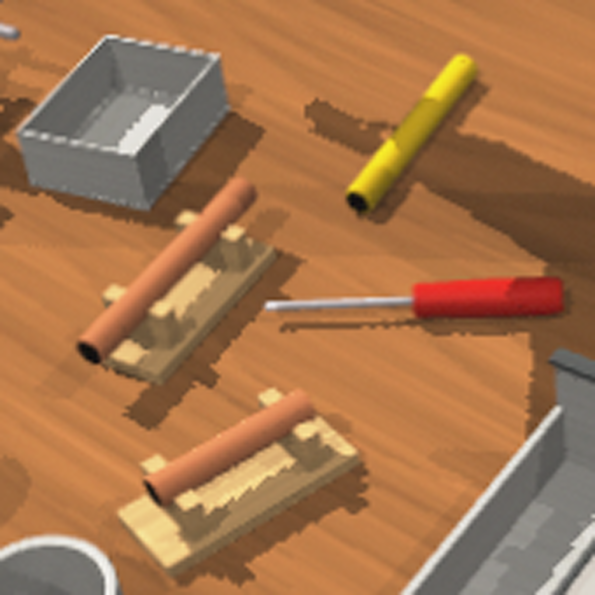

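View pics/tubest.png

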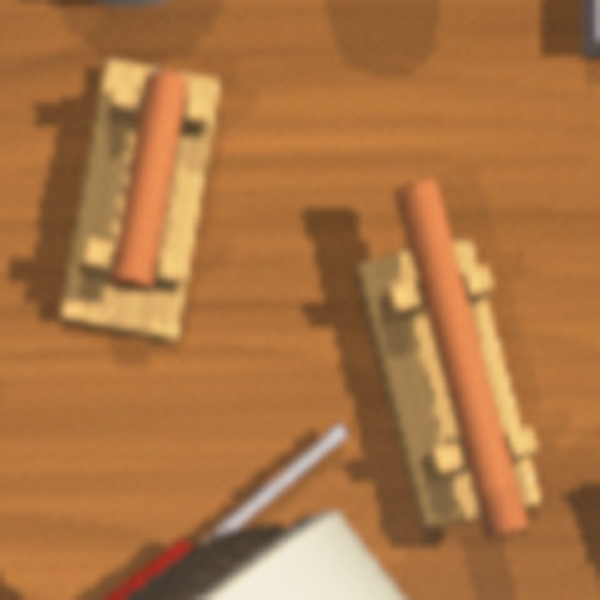

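```bash
cat > fitbox.py <<'E'
from h import *
s=600/205
T=lambda x,y:(180+x/4,130+y/4); S=lambda x,y:(220+x/s,205+y/s)
obs=[("top",(115,-160,92),T(588,92)),("top",(-115,-160,92),T(637,445)),("top",(115,-160,92),S(47,262)),]
obs[2]=("scene",(115,-160,92),S(47,262))
obs+=[("scene",(-115,-160,92),S(230,45)),("scene",(115,160,0),S(503,570)),("scene",(115,160,92),S(525,488)),
("top","f+",T(237,88)),("top","f-",T(278,450)),("scene","f+",S(345,290)),("scene","f-",S(508,45)),
("top","e+",T(430,112)),("top","e-",T(475,455)),("scene","e+",S(190,315)),("scene","e-",S(348,97))]
def pt(k,a):
    if isinstance(k,tuple): return k
    sx=104 if k[1]=="+" else -104
    return (sx,150-140*np.cos(a),96+140*np.sin(a)) if k[0]=="f" else (sx,150-280*np.cos(a),96)
def res(v):
    return np.concatenate([(proj(c,boxpt(v,pt(k,v[3])))[0]-uv) for c,k,uv in obs])
r=least_squares(res,[512,133,.11,.7],x_scale=[1,1,.01,.01],loss="soft_l1")
print(np.round(r.x,3)); print(np.round(res(r.x).reshape(-1,2),1).tolist())
q=r.x[:3];a=r.x[3]
print("fold",boxpt(q,pt("f+",a)*np.array([0,1,1])),"seat",boxpt(q,(0,-60,40)),"edge y",150-280*np.cos(a))
E
python3 fitbox.py
python3 - <<'E'
from h import *
# long tube end centres in top crop (axis z 41 ; use surface centre line)
P=atz("top",[(365+420/5,155+185/5),(365+510/5,155+528/5)],46); print(P,P.mean(0),np.linalg.norm(P[0]-P[1]))
s=3.5
Q=atz("scene",[(140+90/s,120+351/s),(140+245/s,120+188/s)],41); print(Q,Q.mean(0),np.linalg.norm(Q[0]-Q[1]))
for X in (P,Q):
    d=X[0]-X[1]; print(np.degrees(np.arctan2(d[1],d[0])))
Q=atz("scene",[(140+153/s,120+490/s),(140+305/s,120+402/s)],41); print(Q,Q.mean(0),np.linalg.norm(Q[0]-Q[1]))
st=arm.read_state(); print(R.from_quat(st["ee_rot"]).as_matrix().round(3))
E
```

```text
[5.11102e+02 1.31010e+02 1.16000e-01 7.20000e-01]
[[0.3, -1.2], [2.0, 2.0], [-2.4, 2.0], [0.2, -1.5], [0.5, 0.1], [-0.9, 1.6], [-0.5, 1.1], [0.2, 0.3], [1.4, 0.2], [-0.3, 1.4], [-0.2, 2.8], [0.1, 0.4], [-0.9, 0.2], [0.5, -0.5]]
fold [[505.90432093 175.49861638 188.36439088]] seat [[518.06467668  71.41502806  40.        ]] edge y -60.416912788943335
[[ 548.22182118 -317.31330393   46.        ]
 [ 373.56305054 -349.14383703   46.        ]] [ 460.89243586 -333.22857048   46.        ] 177.53554292336548
[[ 548.74055176 -314.02405644   41.        ]
 [ 372.15145276 -348.02596696   41.        ]] [ 460.44600226 -331.0250117    41.        ] 179.832810704604
10.328467941070308
10.898814270336581
[[ 608.3983962  -194.16797024   41.        ]
 [ 502.20250672 -170.24728913   41.        ]] [ 555.30045146 -182.20762968   41.        ] 108.85663015245284
[[-0.942 -0.335  0.   ]
 [-0.335  0.942 -0.   ]
 [-0.    -0.    -1.   ]]
```

Emit:
arm_command --commands '[0, 0, -0.012, 2.6, 0, 0, -0.012, 2.6, 0, 0, -0.012, 2.6, 0, 0, -0.012, 2.6, 0, 0, -0.012, 2.6]' --jaw 0

```text
clock: 1.1
position: [209.0, -587.6, 290.8]
ee_rot: [-0.053, 0.999, 0.003, -0.001]
contact_force: [0.8, 0.3, -1.4]
gripper_width: 12.1
```

```bash
cat >> h.py <<'E'
Q=np.array([511.1,131.0,.116])
def st():
    s=arm.read_state(); M=R.from_quat(s["ee_rot"]).as_matrix()
    p=np.array(s["position"]); c,sn=np.cos(Q[2]),np.sin(Q[2]); d=p-[Q[0],Q[1],0]
    b=np.array([c*d[0]+sn*d[1],-sn*d[0]+c*d[1],p[2]])
    yaw=np.degrees(np.arctan2(M[1,1],M[0,1]))
    print("t",round(s["clock"],2),"tcp",p.round(1),"box",b.round(1),"yawY",round(yaw,2),"F",np.round(s["contact_force"],1),"w",round(s["gripper_width"],1),"tilt",np.round(M[:,2],3))
    return p,M,s
def go(t,isbox=False):
    p,M,s=st(); t=np.array(t,float)
    if isbox: t=boxpt(Q,t)[0]
    print("target",t.round(1),"tool shift m",(M.T@(t-p)/1000).round(4))
E
python3 -c "
from h import *
go((0,5,290),True)"
```

```text
t 1.1 tcp [ 209.  -587.6  290.8] box [-383.3 -678.8  290.8] yawY 96.06 F [ 0.8  0.3 -1.4] w 12.1 tilt [-0.002  0.005 -1.   ]
target [510.5 136.  290. ] tool shift m [-0.3762  0.6877  0.0038]
```

Emit:
arm_command --commands '[-0.022, 0.04, 0, 0, -0.022, 0.04, 0, 0, -0.022, 0.04, 0, 0, -0.022, 0.04, 0, 0, -0.022, 0.04, 0, 0]'

```text
clock: 1.6
position: [299.0, -376.3, 291.5]
ee_rot: [-0.047, 0.999, 0.001, -0.0]
contact_force: [2.0, -0.4, 0.7]
gripper_width: 0.1
```

Emit:
arm_command --commands '[-0.022, 0.04, 0, 0, -0.022, 0.04, 0, 0, -0.022, 0.04, 0, 0, -0.022, 0.04, 0, 0, -0.022, 0.04, 0, 0]'

```text
clock: 2.1
position: [391.1, -158.1, 293.7]
ee_rot: [-0.047, 0.999, -0.0, 0.003]
contact_force: [0.4, 0.3, 0.1]
gripper_width: 0.2
```

```bash
python3 -c "
from h import *
go((0,5,290),True)"
```

```text
t 2.1 tcp [ 391.1 -158.1  293.7] box [-152.7 -273.3  293.7] yawY 95.37 F [0.4 0.3 0.1] w 0.2 tilt [ 0.005 -0.    -1.   ]
target [510.5 136.  290. ] tool shift m [-0.1465  0.2816  0.0043]
```

Emit:
arm_command --commands '[-0.022, 0.042, 0, -0.3, -0.022, 0.042, 0, -0.3, -0.022, 0.042, 0, -0.3, -0.022, 0.042, 0, -0.3, -0.022, 0.042, 0, 0]'

```text
clock: 2.6
position: [479.7, 72.3, 297.3]
ee_rot: [-0.059, 0.998, 0.0, 0.006]
contact_force: [1.6, -1.0, -0.1]
gripper_width: -0.0
```

```bash
python3 -c "
from h import *
go((0,5,290),True)
im=arm.get_image('scene');cv2.imwrite('pics/s1.png',im[150:430,180:500,::-1].repeat(2,0).repeat(2,1))"
```

```text
t 2.6 tcp [479.7  72.3 297.3] box [-38.  -54.6 297.3] yawY 96.74 F [ 1.6 -1.  -0.1] w -0.0 tilt [ 0.012  0.001 -1.   ]
target [510.5 136.  290. ] tool shift m [-0.038   0.0596  0.0078]
```

View pics/s1.png

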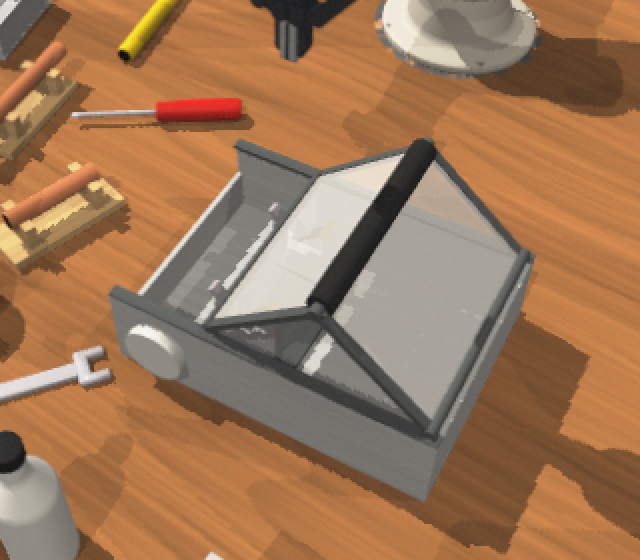

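Emit:
arm_command --commands '[-0.019, 0.029, 0.01, 0, -0.019, 0.029, 0.02, 0, 0, 0, 0.03, 0, 0, 0, 0.02, 0, 0, 0, 0, 0]'

```text
clock: 3.15
position: [517.2, 147.3, 216.1]
ee_rot: [-0.064, 0.998, 0.002, 0.009]
contact_force: [-0.9, -1.1, 0.3]
gripper_width: -0.2
```

```bash
python3 -c "
from h import *
go((0,5,186),True)"
```

```text
t 3.15 tcp [517.2 147.3 216.1] box [  7.9  15.5 216.1] yawY 97.37 F [-0.9 -1.1  0.3] w -0.2 tilt [ 0.019  0.005 -1.   ]
target [510.5 136.  186. ] tool shift m [ 0.0086 -0.0105  0.0299]
```

Emit:
arm_command --commands '[0.005, -0.008, 0, 0.2, 0.002, -0.002, 0.01, 0.3, 0, 0, 0.01, 0.3, 0, 0, 0.008, 0, 0, 0, 0, 0]'

```text
clock: 3.65
position: [512.9, 135.0, 189.9]
ee_rot: [-0.056, 0.998, 0.003, 0.013]
contact_force: [0.1, -0.4, -0.6]
gripper_width: -0.2
```

```bash
python3 -c "
from h import *
go((0,5,186),True)
im=arm.get_image('scene');cv2.imwrite('pics/s2.png',im[150:430,180:500,::-1].repeat(2,0).repeat(2,1))"
```

```text
t 3.65 tcp [512.9 135.  189.9] box [  2.2   3.8 189.9] yawY 96.43 F [ 0.1 -0.4 -0.6] w -0.2 tilt [ 0.025  0.008 -1.   ]
target [510.5 136.  186. ] tool shift m [0.0023 0.0012 0.0038]
```

View pics/s2.png

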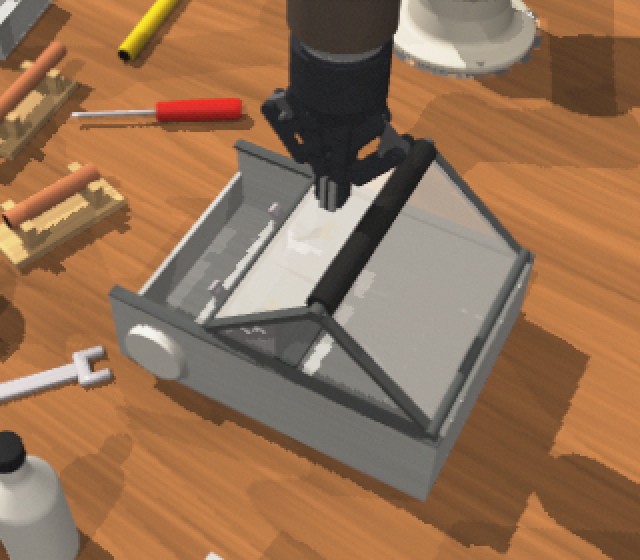

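Emit:
arm_command --commands '[0.001, 0.003, 0.002, 0, 0, 0.003, 0, 0, 0, 0.003, 0, 0, 0, 0.002, 0, 0, 0, 0.001, 0, 0]'

```text
clock: 4.2
position: [511.8, 148.7, 189.7]
ee_rot: [-0.056, 0.998, 0.004, 0.014]
contact_force: [-0.6, 0.1, 0.3]
gripper_width: -0.1
```

```bash
python3 -c "
from h import *
p,M,s=st(); print(proj('scene',p))"
```

```text
t 4.2 tcp [511.8 148.7 189.7] box [  2.7  17.5 189.7] yawY 96.48 F [-0.6  0.1  0.3] w -0.1 tilt [ 0.028  0.009 -1.   ]
[[352.84219399 254.67922785]]
```

Emit:
arm_command --commands '[0, 0.003, 0.001, 0, 0, 0.003, 0.001, 0, 0, 0.003, -0.001, 0, 0, 0.004, -0.003, 0, 0, 0.004, -0.003, 0]'

```text
clock: 4.7
position: [510.3, 162.2, 196.2]
ee_rot: [-0.057, 0.998, -0.001, 0.014]
contact_force: [2.0, -3.6, 1.2]
gripper_width: 0.0
```

```bash
python3 -c "
from h import *
p,M,s=st()
im=arm.get_image('scene');cv2.imwrite('pics/s3.png',im[150:430,180:500,::-1].repeat(2,0).repeat(2,1))"
```

```text
t 4.7 tcp [510.3 162.2 196.2] box [  2.9  31.1 196.2] yawY 96.5 F [ 2.  -3.6  1.2] w 0.0 tilt [ 0.028 -0.    -1.   ]
```

View pics/s3.png

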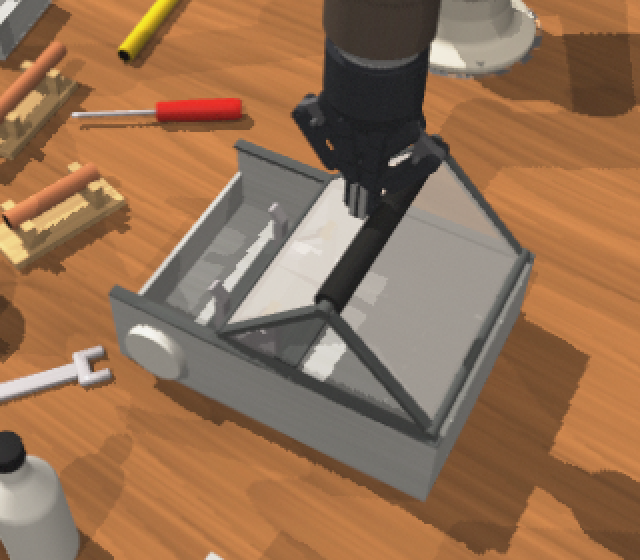

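Emit:
arm_command --commands '[0, 0.005, -0.004, 0, 0, 0.005, -0.004, 0, 0, 0.005, -0.003, 0, 0, 0.005, -0.003, 0, 0, 0.005, -0.002, 0]'

```text
clock: 5.25
position: [507.7, 185.8, 215.6]
ee_rot: [-0.057, 0.998, -0.004, 0.015]
contact_force: [0.3, -6.8, 6.1]
gripper_width: 0.2
```

```bash
python3 -c "
from h import *
p,M,s=st()"
```

```text
t 5.25 tcp [507.7 185.8 215.6] box [  3.   54.9 215.6] yawY 96.52 F [ 0.3 -6.8  6.1] w 0.2 tilt [ 0.03  -0.006 -1.   ]
```

Emit:
arm_command --commands '[0, 0.005, -0.002, 0, 0, 0.005, -0.002, 0, 0, 0.005, -0.002, 0, 0, 0.004, -0.001, 0, 0, 0.004, -0.001, 0]'

```text
clock: 5.75
position: [505.2, 207.8, 229.2]
ee_rot: [-0.058, 0.998, -0.007, 0.017]
contact_force: [0.3, -5.1, 6.1]
gripper_width: 0.2
```

```bash
python3 -c "
from h import *
p,M,s=st()
im=arm.get_image('scene');cv2.imwrite('pics/s4.png',im[150:430,180:500,::-1].repeat(2,0).repeat(2,1))"
```

```text
t 5.75 tcp [505.2 207.8 229.2] box [  3.1  77.  229.2] yawY 96.63 F [ 0.3 -5.1  6.1] w 0.2 tilt [ 0.034 -0.011 -0.999]
```

View pics/s4.png

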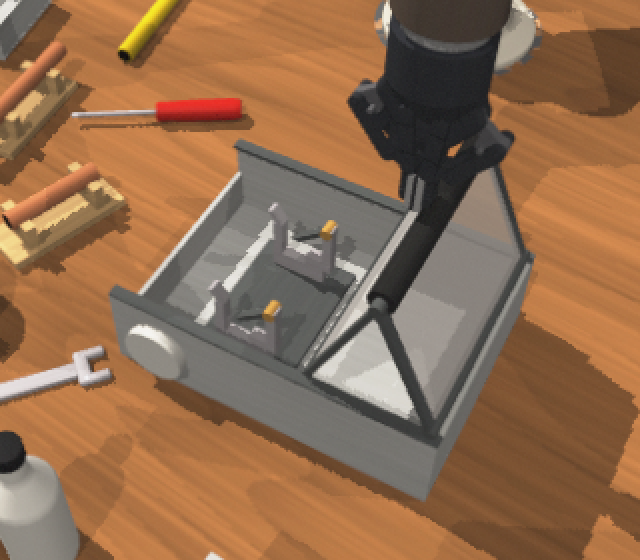

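Emit:
arm_command --commands '[0, 0.005, 0.001, 0, 0, 0.005, 0.001, 0, 0, 0.005, 0.001, 0, 0, 0.005, 0, 0, 0, 0.004, 0, 0]'

```text
clock: 6.3
position: [502.9, 228.9, 238.0]
ee_rot: [-0.06, 0.998, -0.011, 0.02]
contact_force: [-0.5, -3.8, 5.5]
gripper_width: 0.0
```

```bash
python3 -c "
from h import *
p,M,s=st()
im=arm.get_image('scene');cv2.imwrite('pics/s5.png',im[150:430,180:500,::-1].repeat(2,0).repeat(2,1))"
```

```text
t 6.3 tcp [502.9 228.9 238. ] box [  3.2  98.2 238. ] yawY 96.81 F [-0.5 -3.8  5.5] w 0.0 tilt [ 0.041 -0.019 -0.999]
```

View pics/s5.png

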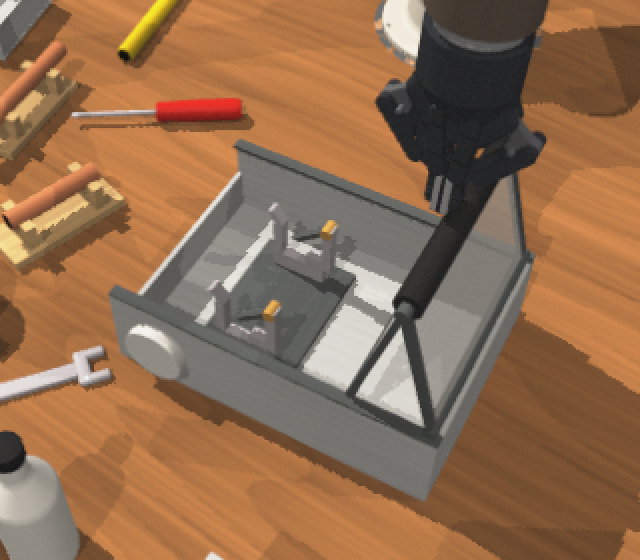

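```bash
python3 -c "
from h import *
for a in (1.1,1.2,1.3,1.4):
  print(a,((proj('scene',boxpt(Q,[(104,150-140*np.cos(a),96+140*np.sin(a)),(104,150-280*np.cos(a),96)]))-[180,150])*2).round(0).tolist())
"
```

```text
1.1 [[370.0, 304.0], [293.0, 365.0]]
1.2 [[387.0, 306.0], [319.0, 377.0]]
1.3 [[404.0, 309.0], [348.0, 390.0]]
1.4 [[422.0, 314.0], [378.0, 404.0]]
```

Emit:
arm_command --commands '[0, -0.008, -0.001, 0, 0, -0.008, 0, 0, 0, -0.004, 0.004, 0, 0, 0, 0.006, 0, 0, 0, 0.004, 0]'

```text
clock: 6.85
position: [504.9, 211.3, 223.4]
ee_rot: [-0.06, 0.998, -0.008, 0.02]
contact_force: [0.1, 0.1, 0.3]
gripper_width: -0.0
```

```bash
python3 -c "
from h import *
p,M,s=st()"
```

```text
t 6.85 tcp [504.9 211.3 223.4] box [  3.2  80.5 223.4] yawY 96.87 F [0.1 0.1 0.3] w -0.0 tilt [ 0.04  -0.013 -0.999]
```

Emit:
arm_command --commands '[0, 0.005, 0, 0, 0, 0.005, 0, 0, 0, 0.005, 0.001, 0, 0, 0.005, 0.001, 0, 0, 0.005, 0.001, 0]'

```text
clock: 7.35
position: [501.9, 236.6, 218.9]
ee_rot: [-0.06, 0.998, -0.009, 0.019]
contact_force: [-0.2, -1.2, 1.9]
gripper_width: -0.4
```

```bash
python3 -c "
from h import *
p,M,s=st()"
```

```text
t 7.35 tcp [501.9 236.6 218.9] box [  3.  106.  218.9] yawY 96.83 F [-0.2 -1.2  1.9] w -0.4 tilt [ 0.039 -0.016 -0.999]
```

Emit:
arm_command --commands '[0, 0.005, -0.001, 0, 0, 0.004, -0.001, 0, 0, 0.003, 0, 0, 0, 0.002, 0, 0, 0, 0, 0, 0]'

```text
clock: 7.85
position: [501.5, 237.8, 219.2]
ee_rot: [-0.058, 0.998, -0.025, 0.016]
contact_force: [0.6, 0.0, -0.4]
gripper_width: -0.2
```

```bash
python3 -c "
from h import *
p,M,s=st()
for a in (1.2,1.3,1.4,1.45):
  print(a,((proj('scene',boxpt(Q,[(104,150-140*np.cos(a),96+140*np.sin(a)),(104,150-280*np.cos(a),96)]))-[180,150])*2).round(0).tolist())
im=arm.get_image('scene');cv2.imwrite('pics/s6.png',im[150:430,180:500,::-1].repeat(2,0).repeat(2,1))"
```

```text
t 7.85 tcp [501.5 237.8 219.2] box [  2.8 107.2 219.2] yawY 96.63 F [ 0.6  0.  -0.4] w -0.2 tilt [ 0.034 -0.047 -0.998]
1.2 [[387.0, 306.0], [319.0, 377.0]]
1.3 [[404.0, 309.0], [348.0, 390.0]]
1.4 [[422.0, 314.0], [378.0, 404.0]]
1.45 [[431.0, 317.0], [393.0, 411.0]]
```

View pics/s6.png

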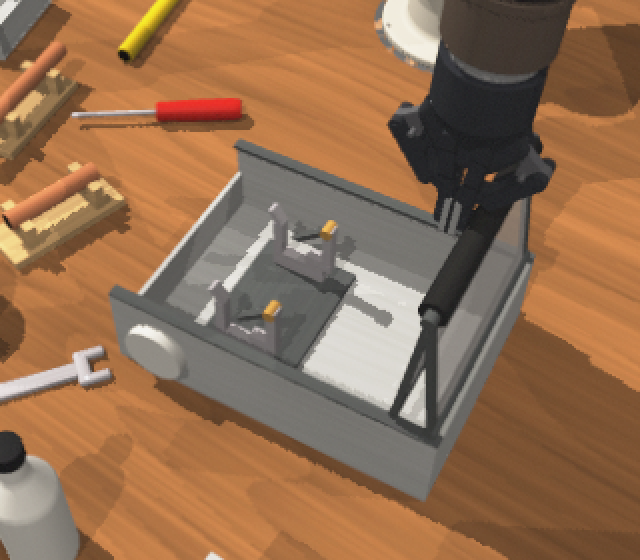

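Emit:
arm_command --commands '[0, -0.01, 0, 0, 0, -0.03, -0.005, 0, 0, -0.04, -0.012, 0, 0, -0.045, -0.01, -0.8, 0, -0.045, -0.005, -0.8]'

```text
clock: 8.4
position: [521.0, 72.7, 258.0]
ee_rot: [-0.078, 0.997, -0.022, 0.015]
contact_force: [1.3, 0.2, -0.1]
gripper_width: -0.2
```

```bash
python3 -c "
from h import *
go((460.5,-332,230))"
```

```text
t 8.4 tcp [521.   72.7 258. ] box [  3.1 -59.  258. ] yawY 98.97 F [ 1.3  0.2 -0.1] w -0.2 tilt [ 0.034 -0.042 -0.999]
target [ 460.5 -332.   230. ] tool shift m [ 0.124  -0.3886  0.0428]
```

Emit:
arm_command --commands '[0.012, -0.039, 0.002, -0.4, 0.012, -0.039, 0.002, -0.4, 0.012, -0.039, 0.002, -0.4, 0.012, -0.039, 0.002, -0.4, 0.012, -0.039, 0.002, 0]' --jaw 1

```text
clock: 8.9
position: [496.0, -135.7, 256.8]
ee_rot: [-0.094, 0.995, -0.019, 0.02]
contact_force: [0.2, -0.8, 0.1]
gripper_width: 72.5
```

```bash
python3 -c "
from h import *
go((460.5,-332,200))"
```

```text
t 8.9 tcp [ 496.  -135.7  256.8] box [ -45.8 -263.2  256.8] yawY 100.8 F [ 0.2 -0.8  0.1] w 72.5 tilt [ 0.044 -0.035 -0.998]
target [ 460.5 -332.   200. ] tool shift m [ 0.074  -0.1836  0.062 ]
```

Emit:
arm_command --commands '[0.015, -0.038, 0.01, 0, 0.015, -0.038, 0.01, 0, 0.015, -0.038, 0.01, 0, 0.014, -0.035, 0.005, 0, 0, 0, 0, 0]'

```text
clock: 9.4
position: [466.5, -302.7, 224.8]
ee_rot: [-0.093, 0.995, -0.018, 0.025]
contact_force: [0.5, 0.5, -0.6]
gripper_width: 85.4
```

```bash
python3 -c "
from h import *
go((460.5,-332,120))
for t in ('long_tube','short_tube'):
  for c in ('scene','top'):
    for r in arm.place_of(c,t)[:3]: print(c,t,round(r['confidence'],2),np.round(w(c,r['centre'])))
im=arm.get_image('scene');cv2.imwrite('pics/s7.png',im[60:300,100:400,::-1].repeat(2,0).repeat(2,1))"
```

```text
t 9.4 tcp [ 466.5 -302.7  224.8] box [ -94.5 -425.6  224.8] yawY 100.61 F [ 0.5  0.5 -0.6] w 85.4 tilt [ 0.052 -0.032 -0.998]
target [ 460.5 -332.   120. ] tool shift m [ 0.0161 -0.0234  0.1053]
scene long_tube 0.74 [ 459. -334.   38.]
scene long_tube 0.74 [ 225. -324.    9.]
top long_tube 0.62 [ 458. -331.   43.]
scene short_tube 0.6 [ 555. -181.   40.]
top short_tube 0.79 [ 553. -182.   45.]
```

View pics/s7.png

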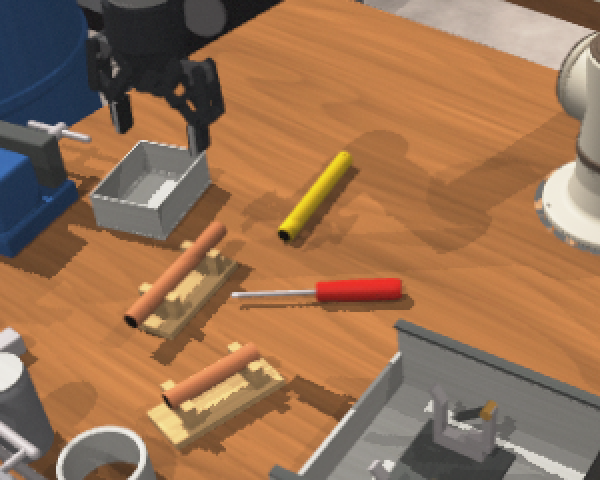

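Emit:
arm_command --commands '[0.004, -0.008, 0.02, 0, 0.004, -0.008, 0.03, 0, 0.004, -0.006, 0.03, 0, 0.003, 0, 0.025, 0, 0, 0, 0, 0]'

```text
clock: 10.15
position: [469.1, -321.7, 123.2]
ee_rot: [-0.102, 0.994, -0.02, 0.031]
contact_force: [0.0, 1.0, 0.2]
gripper_width: 85.3
```

```bash
python3 -c "
from h import *
go((461.5,-332.5,20))"
```

```text
t 10.15 tcp [ 469.1 -321.7  123.2] box [ -94.1 -444.8  123.2] yawY 101.66 F [0.  1.  0.2] w 85.3 tilt [ 0.066 -0.034 -0.997]
target [ 461.5 -332.5   20. ] tool shift m [ 0.0156 -0.0042  0.1028]
```

Emit:
arm_command --commands '[0.005, -0.002, 0.018, 0.3, 0.005, -0.002, 0.018, 0.3, 0.003, -0.001, 0.018, 0.3, 0.002, 0, 0.014, 0, 0, 0, 0, 0]'

```text
clock: 10.65
position: [468.2, -329.5, 61.3]
ee_rot: [-0.1, 0.994, -0.024, 0.037]
contact_force: [-0.2, 0.8, 0.2]
gripper_width: 85.6
```

```bash
python3 -c "
from h import *
go((462,-333,20))
im=arm.get_image('scene');cv2.imwrite('pics/s8.png',im[60:300,100:400,::-1].repeat(2,0).repeat(2,1))"
```

```text
t 10.65 tcp [ 468.2 -329.5   61.3] box [ -95.9 -452.5   61.3] yawY 101.38 F [-0.2  0.8  0.2] w 85.6 tilt [ 0.079 -0.04  -0.996]
target [ 462. -333.   20.] tool shift m [0.0097 0.0001 0.0408]
```

View pics/s8.png

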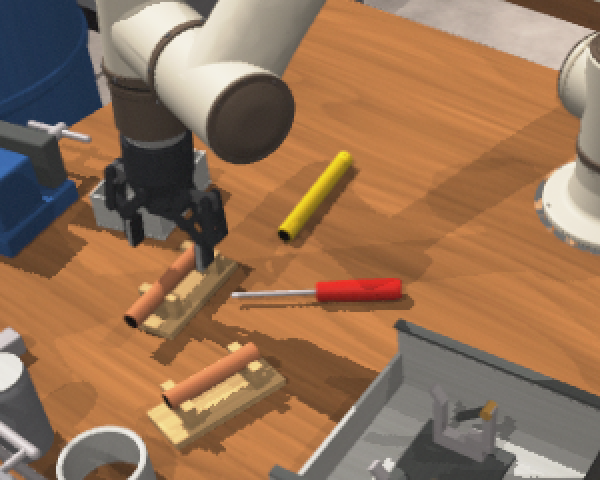

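Emit:
arm_command --commands '[0.003, 0, 0.011, 0.2, 0.003, 0, 0.011, 0.2, 0.003, 0, 0.01, 0.2, 0.001, 0, 0.007, 0, 0, 0, 0.001, 0]'

```text
clock: 11.2
position: [465.7, -333.8, 23.2]
ee_rot: [-0.096, 0.994, -0.026, 0.042]
contact_force: [-0.2, -0.4, -0.1]
gripper_width: 85.0
```

```bash
python3 -c "
from h import *
go((462,-333,20))"
```

```text
t 11.2 tcp [ 465.7 -333.8   23.2] box [ -98.9 -456.4   23.2] yawY 100.9 F [-0.2 -0.4 -0.1] w 85.0 tilt [ 0.089 -0.044 -0.995]
target [ 462. -333.   20.] tool shift m [0.0037 0.0017 0.0028]
```

Emit:
arm_command --commands '[0, 0, 0.002, 0, 0, 0, 0.001, 0, 0, 0, 0, 0, 0, 0, 0, 0, 0, 0, 0, 0]' --jaw 0

```text
clock: 11.7
position: [466.3, -334.3, 20.1]
ee_rot: [-0.096, 0.994, -0.026, 0.042]
contact_force: [-1.1, 0.1, -1.5]
gripper_width: 20.2
```

```bash
python3 -c "
from h import *
go((462,-333,20))"
```

```text
t 11.7 tcp [ 466.3 -334.3   20.1] box [ -98.3 -457.    20.1] yawY 100.9 F [-1.1  0.1 -1.5] w 20.2 tilt [ 0.089 -0.044 -0.995]
target [ 462. -333.   20.] tool shift m [ 0.004   0.0021 -0.0003]
```

```bash
python3 -c "
from h import *
go((466,-334,150))"
```

```text
t 11.7 tcp [ 466.3 -334.3   20.1] box [ -98.3 -457.    20.1] yawY 100.9 F [-1.1  0.1 -1.5] w 20.2 tilt [ 0.089 -0.044 -0.995]
target [ 466. -334.  150.] tool shift m [-0.01   -0.0075 -0.1293]
```

Emit:
arm_command --commands '[-0.001, -0.001, -0.012, 0, -0.002, -0.002, -0.03, 0, -0.003, -0.002, -0.04, 0, -0.003, -0.002, -0.04, 0, -0.001, 0, -0.015, 0]'

```text
clock: 12.2
position: [462.8, -332.4, 161.8]
ee_rot: [-0.096, 0.994, -0.024, 0.038]
contact_force: [1.0, -0.9, -1.2]
gripper_width: 20.1
```

```bash
python3 -c "
from h import *
go((0,-60,200),True)
im=arm.get_image('scene');cv2.imwrite('pics/s9.png',im[60:300,100:400,::-1].repeat(2,0).repeat(2,1))"
```

```text
t 12.2 tcp [ 462.8 -332.4  161.8] box [-101.6 -454.7  161.8] yawY 100.88 F [ 1.  -0.9 -1.2] w 20.1 tilt [ 0.081 -0.041 -0.996]
target [518.   71.4 200. ] tool shift m [-0.1345  0.3834 -0.0501]
```

View pics/s9.png

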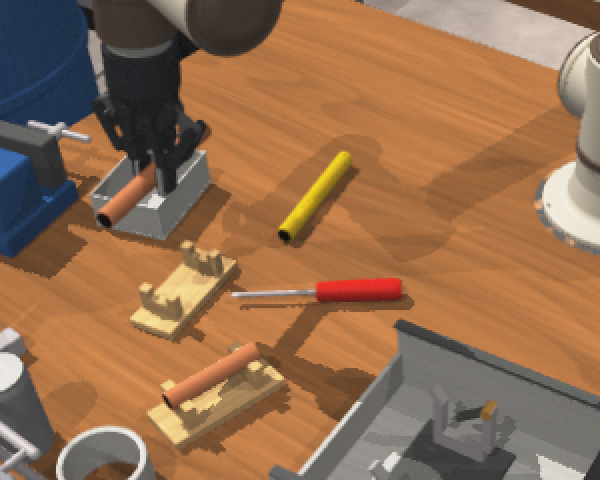

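Emit:
arm_command --commands '[-0.012, 0.034, -0.006, 0.8, -0.014, 0.038, -0.006, 0.8, -0.014, 0.038, -0.005, 0.8, -0.014, 0.038, -0.005, 0.6, -0.014, 0.038, -0.005, 0]'

```text
clock: 12.75
position: [496.7, -134.8, 186.2]
ee_rot: [-0.063, 0.997, -0.024, 0.041]
contact_force: [0.5, 0.5, -1.5]
gripper_width: 20.4
```

```bash
python3 -c "
from h import *
go((0,-60,180),True)"
```

```text
t 12.75 tcp [ 496.7 -134.8  186.2] box [ -45.1 -262.3  186.2] yawY 97.11 F [ 0.5  0.5 -1.5] w 20.4 tilt [ 0.084 -0.042 -0.996]
target [518.   71.4 180. ] tool shift m [-0.0469  0.202  -0.0007]
```

Emit:
arm_command --commands '[-0.012, 0.04, 0, 0, -0.012, 0.042, 0, 0, -0.012, 0.042, 0, 0, -0.008, 0.035, 0, 0, 0, 0.015, 0, 0]'

```text
clock: 13.25
position: [517.3, 53.0, 180.0]
ee_rot: [-0.064, 0.997, -0.023, 0.04]
contact_force: [-0.7, -0.0, -2.3]
gripper_width: 20.3
```

```bash
python3 -c "
from h import *
go((5,-60.5,180),True)"
```

```text
t 13.25 tcp [517.3  53.  180. ] box [ -2.9 -78.2 180. ] yawY 97.26 F [-0.7 -0.  -2.3] w 20.3 tilt [ 0.083 -0.041 -0.996]
target [523.1  71.5 180. ] tool shift m [-0.0081  0.0176 -0.0002]
```

```bash
python3 -c "
from h import *
st()
for c in ('scene','top'):
  im=arm.get_image(c);cv2.imwrite('pics/%s10.png'%c,im[:,:,::-1])
  for r in arm.place_of(c,'clip_seat')[:2]+arm.place_of(c,'test_box')[:2]+arm.place_of(c,'long_tube')[:2]: print(c,round(r['confidence'],2),np.round(w(c,r['centre']),1))
im=cv2.imread('pics/scene10.png')[190:370,220:460];cv2.imwrite('pics/a.png',cv2.resize(im,None,fx=3.3,fy=3.3,interpolation=cv2.INTER_CUBIC))
im=cv2.imread('pics/top10.png')[130:280,180:380];cv2.imwrite('pics/b.png',cv2.resize(im,None,fx=4,fy=4,interpolation=cv2.INTER_CUBIC))
"
```

```text
t 13.25 tcp [517.3  53.  180. ] box [ -2.9 -78.2 180. ] yawY 97.26 F [-0.7 -0.  -2.3] w 20.3 tilt [ 0.083 -0.041 -0.996]
scene 0.94 [521.1  72.6  39.5]
scene 0.75 [513.2 129.7  -0. ]
scene 0.73 [507.1  53.9 194.5]
scene 0.71 [ 224.2 -324.1    8.6]
top 0.63 [518.6  72.5  37.7]
top 0.91 [509.3 134.1  -1. ]
top 0.78 [508.2  49.9 203.3]
top 0.57 [ 220.6 -323.    11.5]
```

View pics/a.png

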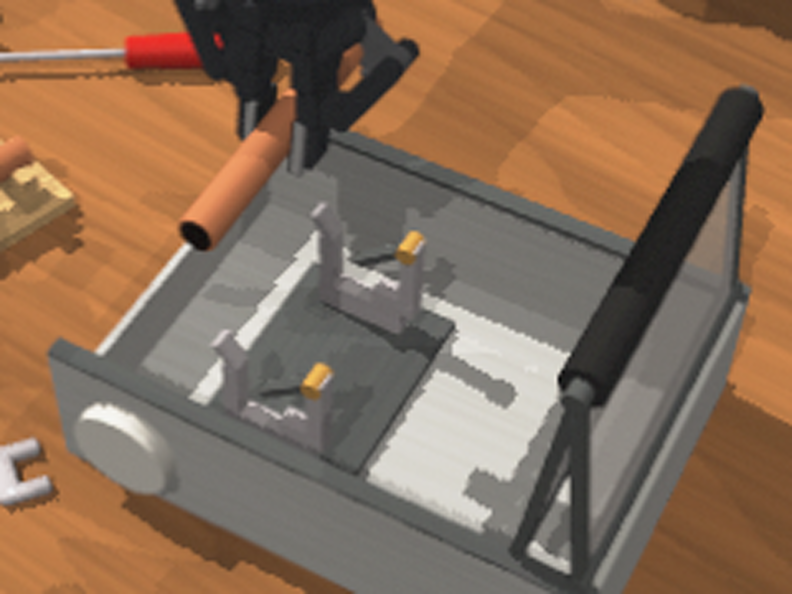

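View pics/b.png

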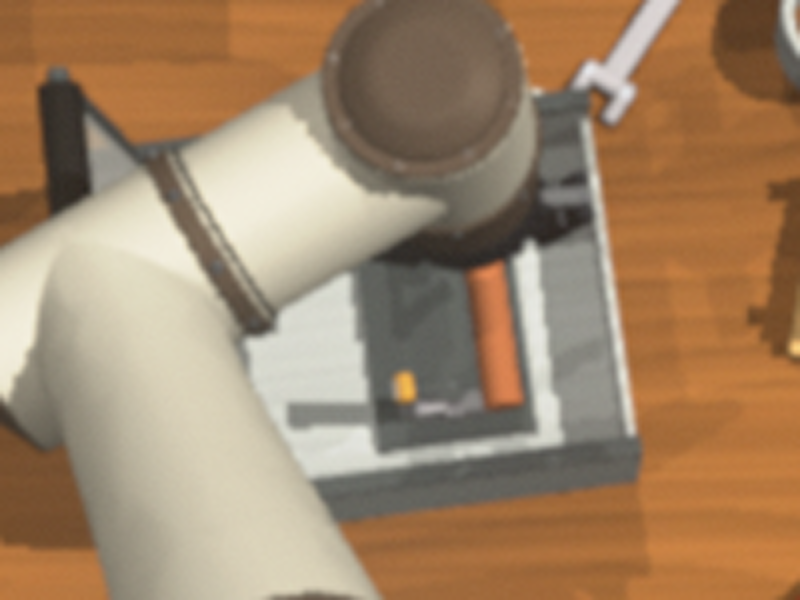

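```bash
python3 -c "
from h import *
pts=[(55,-25,85),(-55,-25,85),(61,-25,91),(-49,-25,91)]
print(((proj('scene',boxpt(Q,pts))-[220,190])*3.3).round(0).tolist())
print(((proj('top',boxpt(Q,pts[1:2]))-[180,130])*4).round(0).tolist())
# tube axis end +x in scene, ring center crop (197,235)
pred=[]
im=cv2.imread('pics/scene10.png')[210:300,265:370];cv2.imwrite('pics/c.png',cv2.resize(im,None,fx=7,fy=6.6,interpolation=cv2.INTER_CUBIC))
"
```

```text
[[316.0, 379.0], [409.0, 245.0], [310.0, 380.0], [404.0, 245.0]]
[[406.0, 389.0]]
```

View pics/c.png

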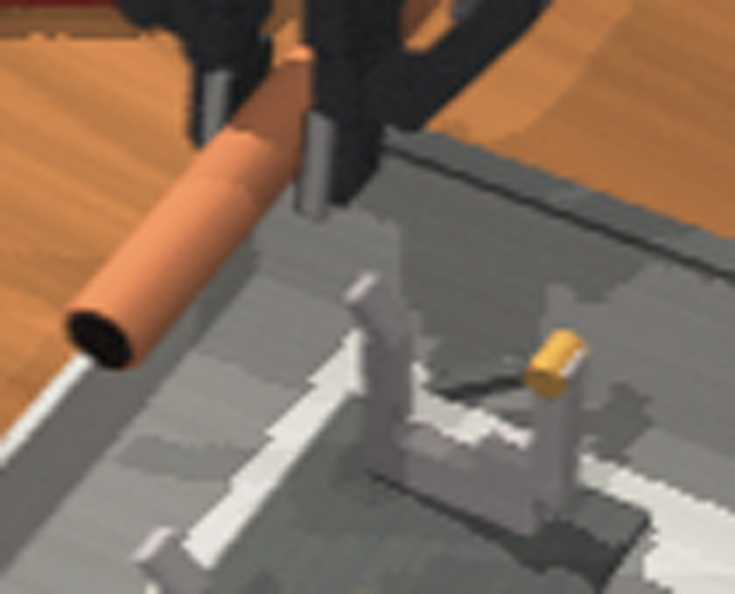

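```bash
python3 -c "
from h import *
d=np.array([.9926,.121,0])
for off in (0,-4,-8):
  for z in (199,203):
    m=np.array([515.6,53.9,z])+off*d
    print(off,z,proj('scene',m+90*d).round(1),proj('top',[m-90*d+[0,0,0],m-90*d+[0,0,11]]).round(1).tolist())
"
```

```text
0 199 [[278.1 263.1]] [[304.6, 229.9], [304.4, 228.8]]
0 203 [[277.9 261.4]] [[304.5, 229.5], [304.4, 228.4]]
-4 199 [[279.4 261.5]] [[304.8, 231.6], [304.7, 230.5]]
-4 203 [[279.2 259.8]] [[304.8, 231.2], [304.7, 230.1]]
-8 199 [[280.7 259.9]] [[305.1, 233.4], [305.0, 232.3]]
-8 203 [[280.5 258.2]] [[305.0, 233.0], [304.9, 231.9]]
```

Emit:
arm_command --commands '[-0.004, 0.008, 0.01, 0.1, -0.004, 0.006, 0.018, 0.2, -0.002, 0.001, 0.02, 0, -0.001, 0, 0.016, 0, 0, 0, 0.004, 0]'

```text
clock: 14.15
position: [534.1, 61.9, 109.8]
ee_rot: [-0.056, 0.997, -0.022, 0.042]
contact_force: [0.2, -0.0, -1.3]
gripper_width: 20.5
```

```bash
python3 -c "
from h import *
go((4.5,-61,90),True)"
```

```text
t 14.15 tcp [534.1  61.9 109.8] box [ 14.9 -71.3 109.8] yawY 96.35 F [ 0.2 -0.  -1.3] w 20.5 tilt [ 0.086 -0.04  -0.995]
target [522.6  70.9  90. ] tool shift m [0.012  0.0112 0.0183]
```

Emit:
arm_command --commands '[0.005, 0.005, 0.002, -0.3, 0.005, 0.004, 0.005, -0.3, 0.002, 0.002, 0.005, 0, 0, 0, 0.002, 0, 0, 0, 0, 0]'

```text
clock: 14.65
position: [521.5, 71.7, 93.6]
ee_rot: [-0.062, 0.997, -0.023, 0.042]
contact_force: [0.1, 0.0, -0.7]
gripper_width: 20.3
```

```bash
python3 -c "
from h import *
go((4.5,-61,75),True)"
```

```text
t 14.65 tcp [521.5  71.7  93.6] box [  3.5 -60.1  93.6] yawY 96.98 F [ 0.1  0.  -0.7] w 20.3 tilt [ 0.087 -0.04  -0.995]
target [522.6  70.9  75. ] tool shift m [0.0005 0.     0.0187]
```

```bash
python3 -c "
from h import *
d=np.array([.9933,.1157,0])
p,M,s=st()
m=p-19.5*M[:,2]-3*d
print(((proj('scene',[m+90*d,m-90*d])-[220,190])*3.3).round(0).tolist())
im=arm.get_image('scene')[190:370,220:460,::-1];cv2.imwrite('pics/d.png',cv2.resize(im,None,fx=3.3,fy=3.3,interpolation=cv2.INTER_CUBIC))
"
```

```text
t 14.65 tcp [521.5  71.7  93.6] box [  3.5 -60.1  93.6] yawY 96.98 F [ 0.1  0.  -0.7] w 20.3 tilt [ 0.087 -0.04  -0.995]
[[227.0, 367.0], [387.0, 151.0]]
```

View pics/d.png

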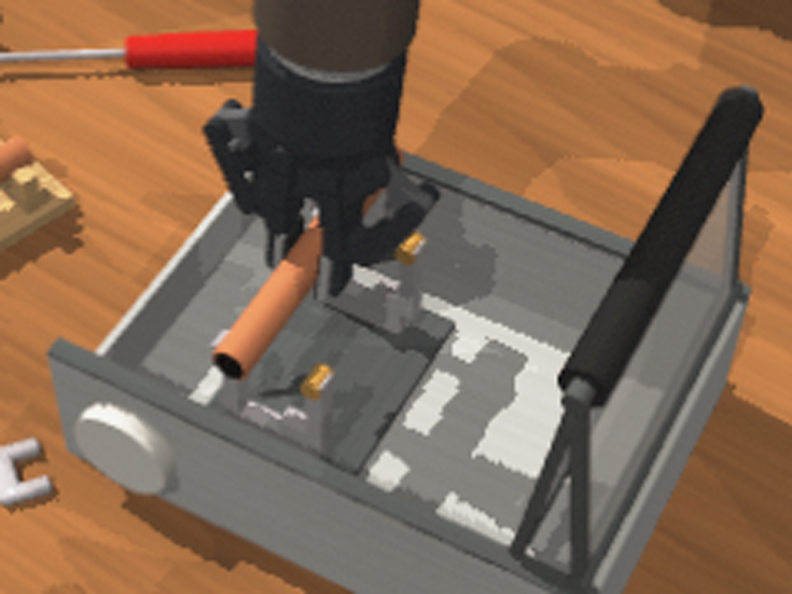

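Emit:
arm_command --commands '[0, 0, 0.007, 0, 0, 0, 0.007, 0, 0.001, 0, 0.007, 0, 0.001, 0, 0.006, 0, 0, 0, 0.003, 0]'

```text
clock: 15.2
position: [523.3, 70.4, 62.3]
ee_rot: [-0.062, 0.997, -0.022, 0.044]
contact_force: [0.5, 0.3, -0.8]
gripper_width: 20.4
```

```bash
python3 -c "
from h import *
go((4,-60.8,20.5),True)"
```

```text
t 15.2 tcp [523.3  70.4  62.3] box [  5.1 -61.6  62.3] yawY 96.94 F [ 0.5  0.3 -0.8] w 20.4 tilt [ 0.09  -0.038 -0.995]
target [522.1  71.1  20.5] tool shift m [0.0046 0.0029 0.0414]
```

Emit:
arm_command --commands '[0.001, 0.0005, 0.005, 0, 0.001, 0.0005, 0.005, 0, 0.001, 0.0005, 0.005, 0, 0.001, 0.0005, 0.005, 0, 0, 0, 0.004, 0]'

```text
clock: 15.7
position: [522.6, 70.9, 37.2]
ee_rot: [-0.062, 0.997, -0.022, 0.045]
contact_force: [-0.3, -2.1, 2.8]
gripper_width: 20.3
```

```bash
python3 -c "
from h import *
go((4,-60.8,20.5),True)"
```

```text
t 15.7 tcp [522.6  70.9  37.2] box [  4.4 -61.   37.2] yawY 96.98 F [-0.3 -2.1  2.8] w 20.3 tilt [ 0.093 -0.038 -0.995]
target [522.1  71.1  20.5] tool shift m [0.0019 0.001  0.0165]
```

Jaws are being pressed (F_z 2.8, F_y −2). Continue.

Emit:
arm_command --commands '[0, 0.0005, 0.005, 0, 0.001, 0.0005, 0.006, 0, 0, 0, 0.006, 0, 0, 0, 0.006, 0, 0, 0, 0.004, 0]'

```text
clock: 16.2
position: [523.8, 70.7, 17.6]
ee_rot: [-0.064, 0.997, -0.024, 0.046]
contact_force: [-11.8, 1.4, 26.7]
gripper_width: 20.4
```

```bash
python3 -c "
from h import *
go((4,-60.8,20.5),True)
im=arm.get_image('scene')[190:370,220:460,::-1];cv2.imwrite('pics/e.png',cv2.resize(im,None,fx=3.3,fy=3.3,interpolation=cv2.INTER_CUBIC))
"
```

```text
t 16.2 tcp [523.8  70.7  17.6] box [  5.6 -61.4  17.6] yawY 97.18 F [-11.8   1.4  26.7] w 20.4 tilt [ 0.095 -0.042 -0.995]
target [522.1  71.1  20.5] tool shift m [ 0.0014  0.0004 -0.003 ]
```

View pics/e.png

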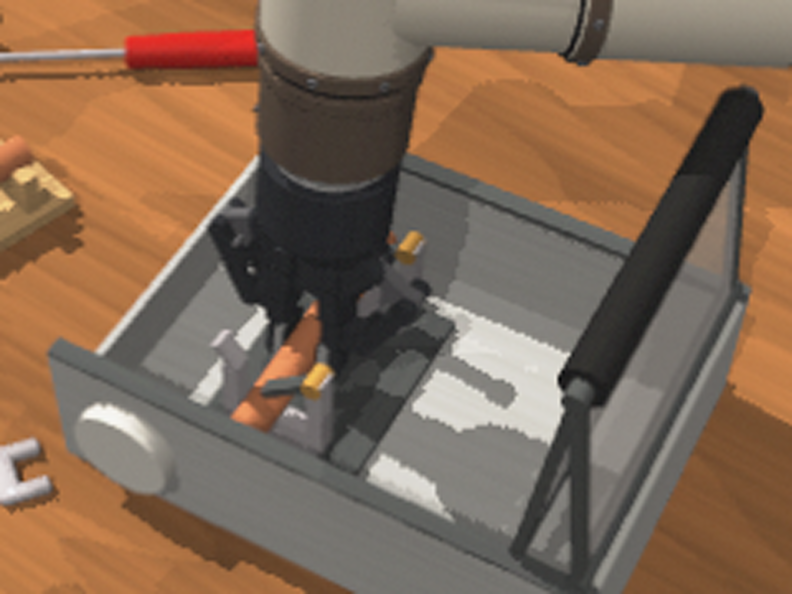

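Emit:
arm_command --commands '[0, 0, 0, 0, 0, 0, 0, 0, 0, 0, 0, 0, 0, 0, 0, 0, 0, 0, 0, 0]' --jaw 0.75

```text
clock: 16.75
position: [524.5, 72.6, 17.3]
ee_rot: [-0.065, 0.996, -0.023, 0.048]
contact_force: [-0.4, 0.2, -0.2]
gripper_width: 63.8
```

```bash
python3 -c "
from h import *
go((4,-60.8,120),True)
im=arm.get_image('scene')[190:370,220:460,::-1];cv2.imwrite('pics/f.png',cv2.resize(im,None,fx=3.3,fy=3.3,interpolation=cv2.INTER_CUBIC))
"
```

```text
t 16.75 tcp [524.5  72.6  17.3] box [  6.6 -59.5  17.3] yawY 97.3 F [-0.4  0.2 -0.2] w 63.8 tilt [ 0.098 -0.039 -0.994]
target [522.1  71.1 120. ] tool shift m [-0.0069 -0.0066 -0.1023]
```

View pics/f.png

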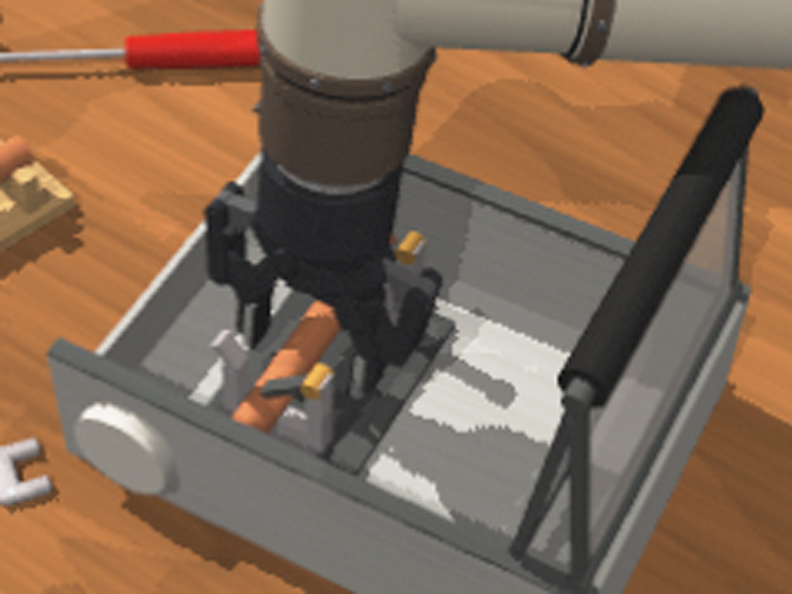

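Emit:
arm_command --commands '[-0.001, 0, -0.012, 0, -0.001, 0, -0.02, 0, -0.003, -0.001, -0.035, 0, -0.003, -0.001, -0.045, 0, -0.003, -0.001, -0.045, 0]'

```text
clock: 17.3
position: [515.8, 74.9, 169.8]
ee_rot: [-0.064, 0.997, -0.027, 0.037]
contact_force: [1.5, 1.4, 0.7]
gripper_width: 64.2
```

Emit:
arm_command --commands '[0.01, -0.035, -0.025, 0, 0.01, -0.045, -0.01, 0, 0.01, -0.045, 0, 0, 0.01, -0.045, 0, 0, 0.005, -0.02, 0, 0]'

```text
clock: 17.8
position: [497.3, -119.3, 221.7]
ee_rot: [-0.068, 0.996, -0.025, 0.046]
contact_force: [-1.0, 0.5, -0.0]
gripper_width: 63.8
```

```bash
python3 -c "
from h import *
st()
d=np.array([np.cos(Q[2]),np.sin(Q[2]),0])
m=boxpt(Q,(0,-60,40))[0]
print(((proj('scene',[m+90*d,m-90*d,*boxpt(Q,[(55,-58,57),(-55,-58,57)])])-[260,230])*5.6).round(0).tolist())
im=arm.get_image('scene')[230:335,260:400,::-1];cv2.imwrite('pics/g.png',cv2.resize(im,None,fx=5.6,fy=5.6,interpolation=cv2.INTER_CUBIC))
im=arm.get_image('top')[130:280,180:380,::-1];cv2.imwrite('pics/i.png',cv2.resize(im,None,fx=4,fy=4,interpolation=cv2.INTER_CUBIC))
print(((proj('top',[m+90*d,m-90*d,*boxpt(Q,[(55,-58,57),(-55,-58,57)])])-[180,130])*4).round(0).tolist())
for t in ('short_tube','long_tube'):
  for c in ('scene','top'):
    for r in arm.place_of(c,t)[:2]: print(c,t,round(r['confidence'],2),np.round(w(c,r['centre']),1))
"
```

```text
t 17.8 tcp [ 497.3 -119.3  221.7] box [ -42.7 -247.   221.7] yawY 97.72 F [-1.   0.5 -0. ] w 63.8 tilt [ 0.095 -0.044 -0.995]
[[167.0, 535.0], [424.0, 175.0], [225.0, 431.0], [384.0, 210.0]]
[[436.0, 174.0], [475.0, 452.0], [439.0, 220.0], [463.0, 391.0]]
scene short_tube 0.75 [ 556.7 -181.    39.9]
top short_tube 0.62 [ 554.1 -183.7   44.7]
scene long_tube 0.75 [517.7  71.6  36. ]
scene long_tube 0.47 [ 223.9 -324.9   10.2]
top long_tube 0.59 [ 223.  -322.2   15.7]
```

View pics/g.png

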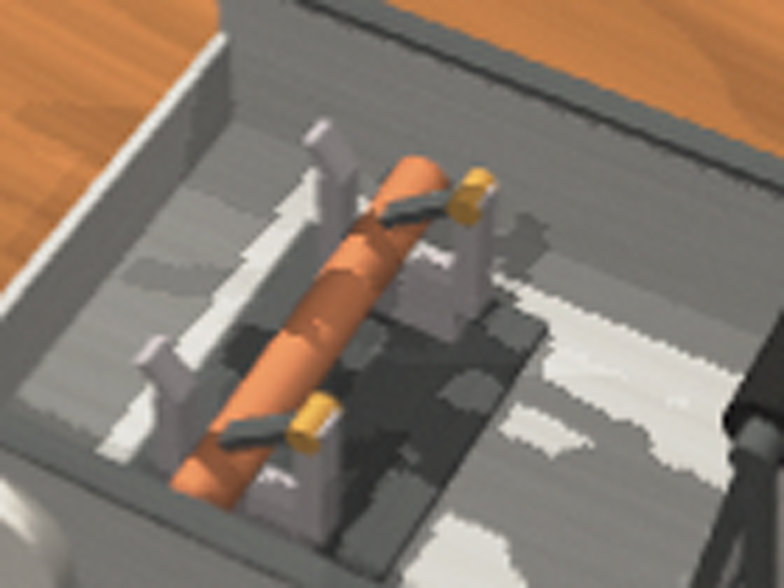

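View pics/i.png

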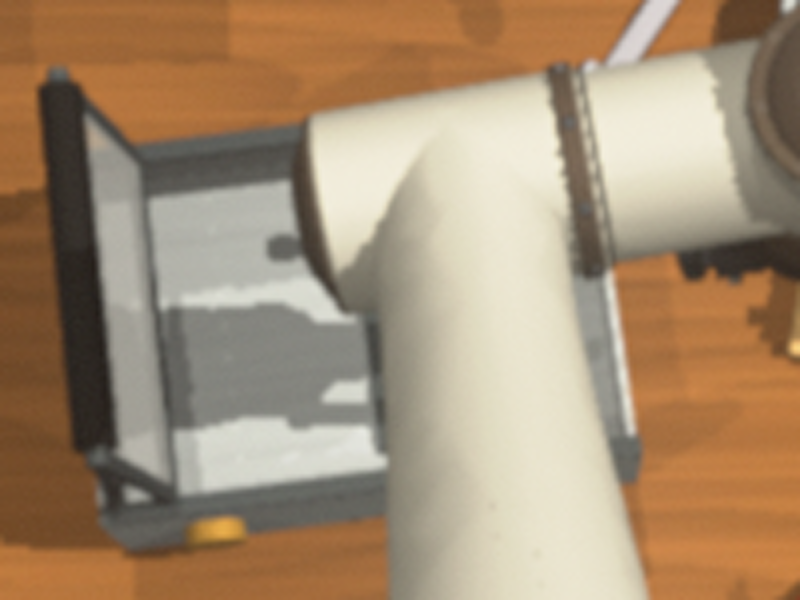

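```bash
python3 -c "
from h import *
st(); print(arm.job_done())"
```

```text
t 18.1 tcp [ 498.  -115.9  221.1] box [ -41.6 -243.7  221.1] yawY 97.92 F [ 0.4  0.3 -0.2] w 63.9 tilt [ 0.094 -0.043 -0.995]
the job is handed in; nothing more can be done
None
```

The cover is folded back, the long copper tube is seated in the fork clip with both jaws above it, and the job was handed in at about 18 s; no verdict was reported.

- **Cover:** I pushed it at the fold grip in two strokes. The finger rode up the grip tube on the first stroke, so I backed off, went lower and pushed again. The picture then matched about 1.45 rad, and the cover still stood folded in the last picture.
- **Long tube:** I took it from its rest, carried it over the clip and pressed it in. The force rose to about 27 N as it bottomed, then I released and moved clear.
- **Last checks:**
  - Both jaw tips lay about where the model puts them when shut, within about 1.5 px.
  - The scene camera's network placed the tube at (517.7, 71.6, 36.0) mm against the seat at (518.1, 71.4, 40).
  - The short tube was still in its rest, where it started to within the network's accuracy.
  - The contact force was about zero.
- **Not confirmed:**
  - The arm hid the clip from the top camera, so the seating rests on the scene view alone. In the top picture the network found only the yellow look-alike.
  - The tool drifted to about 0.1 rad of tilt along the way. I allowed for this, and the seated tube looks level.

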